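# Set the lid-press stop to a sample box

## Task

Set the stop stand to the height of the long black box on the tray: put the box on the stand's base and slide it between the guide ribs under the orange pad, fully home against the back rest, then spin the knurled brass collar down (clockwise seen from above) until the pad bears on the lid with light pressure, about 10 N, and at no time with 20 N, which would crush the box. Let go, leave the box there held by the pad, and leave everything else on the bench where it is.

Things in the scene. Friction and masses are not known exactly. Their poses are not given: they have to be found in the camera images.
- sample_box: The long matt-black lidded gift box, 120 (its x) x 44 (its y) x 50 mm high, 0.14 to 0.28 kg, alike at both ends. It starts on the tray, whose floor is 4 mm over the table and whose rim is 17 mm high, with at least 25 mm free beside its long sides at mid-length. Origin: centre of its underside; z up.
- stand: The fixed stop stand. Origin: on the axis of its upright threaded rod (16 mm thick, top 134 mm over the table), at table height; z up. The box enters along +x from the open front at -x, which faces roughly to the robot. Grey base plate 12 mm thick, x = -170 to +45 mm, 130 mm wide. A steel back rest stands across it, face at x = -15 mm, top 34 mm over the table.
- box_home (a point): Where the sample box's origin is when the box is home: on the base plate's top, 12 mm over the table, at x = -75 mm, y = 0 of the stand, whose axes it shares. Two guide ribs, 10 mm high above the base, run along x from 20 mm before this point to 60 mm beyond it, inner faces at y = +-25 mm; in front of them they flare to y = +-34 mm, 47 mm before this point.
- stop_arm: The aluminium stop arm, which goes only up and down on the rod, carried by the collar. Origin: on the rod axis at the height of the pad's underside; axes as the stand's. The arm reaches from x = -55 to +45 mm, is 34 mm wide, and its top is 16 mm above this origin.
- pad (a point): Centre of the underside of the orange rubber pad, 24 x 34 mm, under the arm's front end, 41 mm before the rod axis: it meets the box lid. At the start it is 5 to 15 mm above the lid height of a box standing on the base. Once it touches, the force grows by some 17 to 20 N per mm, about 70 N per rad of collar turn, so the measured heights are too rough to stop by.
- collar: The knurled brass collar on the rod. Origin: on the rod axis at the arm's top face. Neck 24 mm across from 0 to 14 mm above it, then the knurled band, 44 mm across, from 14 to 34 mm. The rod stands out above the band by 24 mm at most. Turned clockwise seen from above, it lowers itself and the arm by 24 mm per turn (3.8 mm per rad); counterclockwise raises them.
- grip_band (a point): Middle of the knurled band, on the axis, 24 mm above the arm's top: take it here from above, a finger on each side of the rod. The collar stays where it is left. Turning it down takes about 0.09 N m, plus 0.0038 N m for each newton with which the pad presses on the lid.
- white_box: Bystander: white box 75 x 60 x 45 mm on the tray. Origin: centre of its underside.
- flat_box: Bystander: flat black box 85 x 65 x 18 mm on the tray. Origin: centre of its underside.
- pen_cup: Bystander: white cup with pens, 68 mm across, 136 mm high with the pens, beyond the stand on the left. Origin: centre of its underside.
- foam_block: Bystander: black foam block 70 x 120 x 30 mm behind the stand. Origin: centre of its underside.
- tape_roll: Bystander: tan roll of tape, 90 mm across, 24 mm high, beyond the stand on the right. Origin: centre of its underside.
Not all that is in view belongs to the job. What is shaped like the sample_box but purple is not meant.

How it is judged:
By the outcome, as a careful person would: the job done as asked, in the order asked, and still so for the second after the job is handed in, with the robot touching nothing.
It also fails if it takes over 72 s, if anything falls off the work surface, if the arm or the gripper's body presses on something with over 40 N, if the wrist force passes 120 N, or if a joint passes its speed limit or range.

## Robot

A 7-joint arm with a two-finger parallel gripper is mounted at the origin on the work surface. World frame = base frame: x ahead of the robot, y to its left, z up, the work surface at z = 0. Lengths are in m, angles in rad, forces in N, time in s.
With the tool pointing down it reaches from about 0.425 to 0.875 m from the base axis. Payload 8.4 kg.
Tool frame: the origin (TCP) lies on the centre line of the jaws, within the pads' length; the fingertips stand r.tip_reach ahead of it and the grasp point (between the pads) lies 3 mm ahead of it (r.tip_reach is the distance from the TCP to the fingertips, in m); z points along the fingers, y is the line along which they close (so a half turn about z gives the same grasp; the last joint's range is limited). The gripper opens to 85 mm and grips with 20 to 120 N. Pads are 22 mm wide; open, the fingers measure 114 mm over their backs; the gripper's body (76 mm by 85 mm) begins 54 mm behind the grasp point. The pads swing forward as they close: fully open they stand 13 mm farther back than shut.
Start: joints at [-1.324, 0.333, 0.04, 1.465, -0.013, 1.343, -0.059], TCP at [0.22, 0.611, 0.215] pointing down, gripper open.
Joint ranges: [-2.58, 2.58], [-0.38, 2.09], [-1.3, 1.39], [0.25, 2.4], [-1.5, 4.64], [0.08, 2.09], [-2.65, 2.65]. Speed limits (rad/s): [2.22, 2.22, 2.79, 2.79, 3.14, 3.14, 3.14].

## Interface

Orientations are given as a unit quaternion [w, x, y, z].
In Python, from cell import observe, grab_frame, camera_model, order, r gives the robot as it stands. The module is installed in compiled form; this text tells all that it offers.
- The arm moves only by the tool carry_out, never from a script. Its arguments are lists of equal length, an entry for each row: "delta_pos": the shift along the tool's x, y, z as a fraction of full scale, a list of three; "yaw": the turn about the tool's z as a fraction of full scale. In form: {"delta_pos": [[x, y, z], ...], "yaw": [yaw, ...]}. A call has 1 to 12 rows; each row is the pose to reach, as a shift and turn from the pose commanded when the call began, along the tool's axes at that moment, turning the shorter way round; what a row does not reach only later rows make up. Full scale, the value 1, is 10 cm for a shift and 180 degrees for a turn. A row lasts 1/8 s, in which the tool goes at most 62.5 mm and 10.7 degrees, less where a joint would pass 70% of its speed; a pose out of reach is approached as far as the arm can. A call with a number of a shift or a turn outside -1 to 1 is refused whole. A call with a gripper value outside its range is refused whole. "gripper" is the opening, from -1 (shut) to 1 (fully open), set as the call begins (left out, the last holds). The fingers move at their own pace and stop on an object; the grip force is fixed at half the most. Time passes only in rows, so rows that repeat a pose let the fingers close. It gives the time, the measured TCP pose, the force, the opening and the grip force at its end, in the units of the state.
- observe(): the state, without advancing time (a new reading comes with each control period).
- grab_frame(name): name is "scene" or "top"; returns (picture, depth): 420x560x3 uint8, red, green, blue; 420x560 float32, m along the optical axis (not along the pixel's ray), 0 where there is no reading.
- camera_model(name): a dict with "fx", "fy", "cx", "cy" (pixels), "xyz" and "attitude" of the camera in the world. Camera axes: x right, y up, looking along -z (the intrinsics and any distortion apply to the point x, -y, -z); pixel columns grow to the right and rows downward; lengths in m; the calibration is good to about 2 mm. A picture is of the moment at which its call begins. camera_model takes no time and is no camera call.
- order.finish_job(): hands the job in; it is judged then, once.
The state is a dict: "time": time; "joints": joint angles; "joint_vel": joint speeds; "tau": joint torques, N m; "eef_pos": TCP position; "tool_rot": TCP orientation; "wrist_force": force on the tool from outside, world axes, zero at the start; "torque": the same for the moment, N m; "finger_gap": finger opening in m; "gripper_force": force on a finger pad.
Only numpy, scipy, OpenCV 4.12 (cv2) and the standard library are available. Lean on these libraries where they do the work, as an engineer would, in place of code of your own. Each camera call takes 0.05 s, during which the arm holds its last target. There are 200 camera calls.

## Working session

There is one attempt and no reset: what is moved stays moved. The work goes in short steps, Python scripts to look and compute and a tool call to move; the robot and the scene stay as the last step left them, time stands still between calls to the robot, and variables do not carry over. Pictures are saved under pics/ and viewed, at most 10 in all, crops included, and the job is handed in when it is done.

Besides the shell and the picture viewer there is one more tool, called after ">>>" by a JSON object that holds its "name" and its "arguments". carry_out: Moves the arm, as the interface text tells. Shift numbers are shares of 10 cm and turn numbers shares of 180 degrees, none past 1 either way. Its arguments: {"type":"object","properties":{"delta_pos":{"type":"array","items":{"type":"array","items":{"type":"number"}}},"yaw":{"type":"array","items":{"type":"number"}},"gripper":{"type":"number"}},"required":["delta_pos","yaw"]}

```bash
mkdir -p pics; cat > h.py <<'E'
import numpy as np, cv2
from scipy.spatial.transform import Rotation as R
from cell import observe, grab_frame, camera_model, order, r
def q2R(q): return R.from_quat(np.r_[q[1:],q[0]]).as_matrix()
def cloud(name):
    im,d=grab_frame(name); c=camera_model(name)
    v,u=np.mgrid[:420,:560]
    P=np.stack([(u-c['cx'])/c['fx']*d,-(v-c['cy'])/c['fy']*d,-d],-1)
    W=P@q2R(c['attitude']).T+np.array(c['xyz'])
    W[d==0]=np.nan
    return im,W
def save(n,im): cv2.imwrite('pics/'+n,im[...,::-1])
E
python3 - <<'E'
from h import *
for n in('scene','top'):
    print(n,camera_model(n))
    im,W=cloud(n); save(n+'0.png',im); np.savez(''+n+'0.npz',im=im,W=W)
s=observe(); print(s, r.tip_reach)
E
```

```text
scene {'fx': 439.30992033968784, 'fy': 439.30992033968784, 'cx': 282.973482610746, 'cy': 214.10695460656083, 'xyz': array([1.09861338, 0.9005229 , 0.94717179]), 'attitude': array([0.24699387, 0.11372199, 0.42442899, 0.86366739])}
top {'fx': 458.51578922026454, 'fy': 458.51578922026454, 'cx': 287.0075951794001, 'cy': 216.08470234874366, 'xyz': array([ 0.24696328, -0.0269048 ,  1.42325941]), 'attitude': array([-0.69376726, -0.07510152,  0.07513185,  0.71232153])}
{'time': 0.1, 'joints': array([-1.32422283,  0.33381059,  0.03987582,  1.46620793, -0.0134087 ,
        1.34331804, -0.05848752]), 'joint_vel': array([-0.00126615, -0.00272289, -0.00152781, -0.00291783,  0.00012693,
       -0.00083124, -0.00021174]), 'tau': array([ 3.94095303e-03, -6.60005093e+01,  1.37013126e+00, -4.06471395e+01,
        1.69182674e-02,  8.81367596e-03,  4.99092181e-06]), 'eef_pos': array([0.22017146, 0.61109182, 0.21421715]), 'tool_rot': array([-8.27231199e-05,  1.72030563e-01,  9.85091336e-01, -7.34314633e-04]), 'wrist_force': array([ 0.60230646, -0.3644703 ,  0.26184822]), 'torque': array([ 0.02083007, -0.01437623,  0.03526283]), 'gripper_force': 0.0, 'finger_gap': 0.08542582291357859} 0.022
```

View pics/scene0.png

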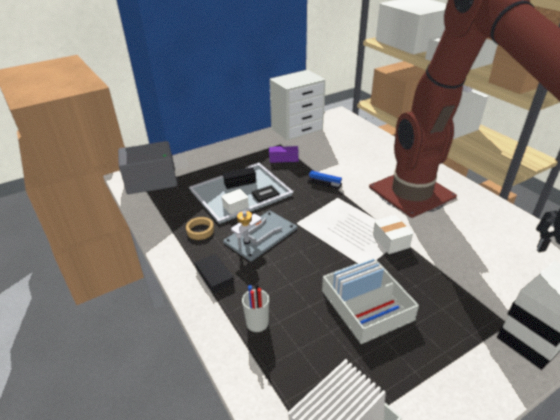

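View pics/top0.png

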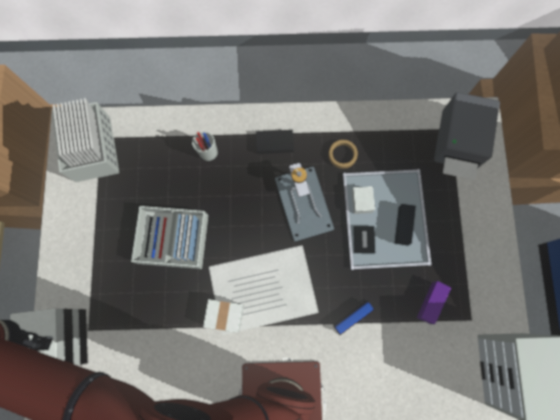

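The candidates in the top view are the long black box at (405,225), the flat black box at (364,240), and the purple lookalike at (436,302). The first fits: it is long, matt black and on the tray. The stand is at (303,200) with its collar at (299,175). I'll confirm this in one enlarged crop and measure.

```bash
python3 - <<'E'
from h import *
f=np.load('top0.npz'); im,W=f['im'],f['W']
c=im[150:290,260:460]; save('crop1.png',cv2.resize(c,(800,560),interpolation=cv2.INTER_CUBIC))
def reg(name,u0,u1,v0,v1,z0,z1,dark=None):
    w=W[v0:v1,u0:u1].reshape(-1,3); m=(w[:,2]>z0)&(w[:,2]<z1)
    if dark is not None: m&=im[v0:v1,u0:u1].reshape(-1,3).max(1)<dark
    p=w[m]; 
    (cx,cy),(a,b),ang=cv2.minAreaRect(p[:,:2].astype(np.float32)*1000)
    print(name,m.sum(),'med',p.mean(0).round(4),'z',np.percentile(p[:,2],[5,50,95]).round(4),'rect',round(cx,1),round(cy,1),round(a,1),round(b,1),round(ang,1))
reg('box',380,425,195,255,.045,.065)
reg('boxdark',380,425,195,255,.035,.065,70)
reg('arm',280,325,155,210,.07,.09)
reg('arm2',280,325,155,210,.06,.1)
reg('collar',280,325,155,210,.10,.125)
reg('rod',280,325,155,210,.125,.15)
reg('base',265,340,155,245,.008,.016)
reg('base2',265,340,190,245,.006,.03)
E
```

```text
box 580 med [ 0.5095 -0.3942  0.0539] z [0.049  0.0538 0.0588] rect 510.5 -394.8 44.8 120.6 79.3
boxdark 563 med [ 0.5102 -0.3913  0.053 ] z [0.0437 0.0536 0.0588] rect 510.9 -393.4 43.3 120.8 78.3
arm 141 med [ 0.6371 -0.0732  0.0869] z [0.0832 0.0872 0.0897] rect 647.5 -71.3 99.7 34.2 15.3
arm2 203 med [ 0.636  -0.0735  0.0884] z [0.0836 0.0882 0.0933] rect 647.5 -71.3 99.7 34.2 15.3
collar 145 med [ 0.6499 -0.069   0.1199] z [0.1076 0.1211 0.1245] rect 652.3 -69.7 42.1 43.4 88.3
rod 52 med [ 0.6515 -0.0707  0.1286] z [0.1251 0.1269 0.1361] rect 651.3 -70.0 37.8 38.1 18.4
base 1839 med [ 0.5808 -0.0883  0.0121] z [0.0086 0.0121 0.0154] rect 604.4 -81.7 238.5 275.5 89.0
base2 1958 med [ 0.5578 -0.0907  0.0128] z [0.007  0.0125 0.0205] rect 550.2 -78.4 233.8 174.3 89.1
```

View pics/crop1.png

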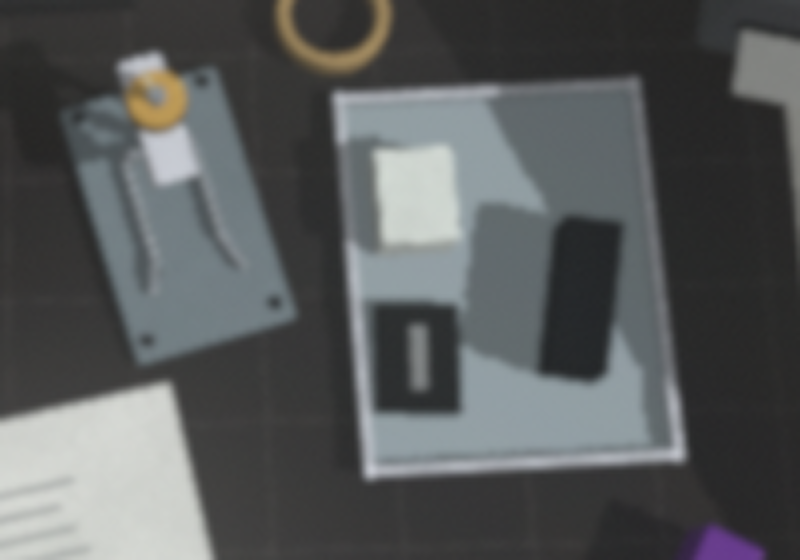

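The crop confirms it: the sample box is the long black one at crop (580,300), and it lies at about (0.510, -0.394). I'll refine the stand yaw and make the first arc moves towards the tray.

```bash
python3 - <<'E'
from h import *
f=np.load('top0.npz'); im,W=f['im'],f['W']
z=W[...,2]; m=((z>.008)&(z<.03)).astype(np.uint8); m[:150]=0;m[260:]=0;m[:,:265]=0;m[:,338:]=0
m=cv2.morphologyEx(m,cv2.MORPH_OPEN,np.ones((3,3)))
n,l,s,c=cv2.connectedComponentsWithStats(m); k=1+s[1:,4].argmax()
print('base',cv2.minAreaRect(W[l==k][:,:2].astype(np.float32)*1000))
for lo,hi,nm in((.018,.028,'ribs'),):
    q=W[(l==k)&(z>lo)&(z<hi)]
    a=np.radians(15.3);d=(q[:,:2]-[.6523,-.07])@np.array([[np.cos(a),-np.sin(a)],[np.sin(a),np.cos(a)]])
    for s_ in(1,-1):
        e=d[(d[:,1]*s_>.015)&(d[:,1]*s_<.04)&(d[:,0]>-.095)&(d[:,0]<-.02)]; print(nm,s_,len(e),e.mean(0).round(4),np.degrees(np.polyfit(e[:,0],e[:,1],1)[0]).round(2))
# box: top face only
m=((z>.047)&(z<.062)).astype(np.uint8); m[:190]=0;m[260:]=0;m[:,:378]=0;m[:,428:]=0
q=W[m>0]; d=q[:,:2]-q[:,:2].mean(0); u,sv,vt=np.linalg.svd(d,full_matrices=False); print('box pca',np.degrees(np.arctan2(vt[0,1],vt[0,0])),q.mean(0))
E
```

```text
base ((592.4407958984375, -86.1982421875), (214.77056884765625, 129.32046508789062), 15.525019645690918)
ribs 1 48 [-0.0588  0.0277] 2.34
ribs -1 41 [-0.0604 -0.0277] 0.2
box pca 169.9013814360037 [ 0.5096425  -0.39439419  0.05395051]
```

>>> {"name": "carry_out", "arguments": {"delta_pos": [[-0.2,0,0],[-0.45,-0.02,0],[-0.7,-0.05,0],[-0.93,-0.07,0]], "yaw": [0.012,0.024,0.035,0.046], "gripper": 1}}

```text
time: 0.6
eef_pos: [0.3081, 0.5719, 0.2151]
tool_rot: [0.0, 0.245, 0.97, 0.0]
wrist_force: [0.0, 0.3, 0.6]
finger_gap: 0.0853
gripper_force: 0.0
```

>>> {"name": "carry_out", "arguments": {"delta_pos": [[-0.3,-0.01,0],[-0.6,-0.04,0],[-0.93,-0.07,0]], "yaw": [0.015,0.03,0.046]}}

```text
time: 0.98
eef_pos: [0.386, 0.5221, 0.2151]
tool_rot: [0.0, 0.314, 0.95, 0.0]
wrist_force: [-0.7, 0.5, 0.3]
finger_gap: 0.0852
gripper_force: 0.0
```

>>> {"name": "carry_out", "arguments": {"delta_pos": [[-0.3,-0.01,0],[-0.6,-0.04,0],[-0.93,-0.07,0]], "yaw": [0.015,0.03,0.046]}}

```text
time: 1.35
eef_pos: [0.4562, 0.4613, 0.2151]
tool_rot: [-0.0, 0.381, 0.924, 0.0]
wrist_force: [-1.1, 0.1, -0.9]
finger_gap: 0.0855
gripper_force: 0.0
```

>>> {"name": "carry_out", "arguments": {"delta_pos": [[-0.3,-0.01,0],[-0.6,-0.04,0],[-0.93,-0.07,0]], "yaw": [0.015,0.03,0.046]}}

```text
time: 1.72
eef_pos: [0.5171, 0.3909, 0.215]
tool_rot: [-0.0, 0.447, 0.895, 0.0]
wrist_force: [-0.5, -0.0, -0.2]
finger_gap: 0.0852
gripper_force: 0.0
```

>>> {"name": "carry_out", "arguments": {"delta_pos": [[-0.3,-0.01,0],[-0.6,-0.04,0],[-0.93,-0.07,0]], "yaw": [0.015,0.03,0.046]}}

```text
time: 2.1
eef_pos: [0.5674, 0.3123, 0.215]
tool_rot: [-0.0, 0.51, 0.86, 0.0]
wrist_force: [0.7, 0.2, -0.1]
finger_gap: 0.0854
gripper_force: 0.0
```

>>> {"name": "carry_out", "arguments": {"delta_pos": [[-0.3,-0.01,0],[-0.6,-0.04,0],[-0.93,-0.07,0]], "yaw": [0.015,0.03,0.046]}}

```text
time: 2.48
eef_pos: [0.6058, 0.2273, 0.215]
tool_rot: [-0.0, 0.571, 0.821, 0.0]
wrist_force: [-0.2, 0.3, -0.2]
finger_gap: 0.0852
gripper_force: 0.0
```

>>> {"name": "carry_out", "arguments": {"delta_pos": [[-0.3,-0.01,0],[-0.6,-0.04,0],[-0.93,-0.07,0]], "yaw": [0.015,0.03,0.046]}}

```text
time: 2.85
eef_pos: [0.6316, 0.1377, 0.215]
tool_rot: [-0.0, 0.629, 0.778, 0.0]
wrist_force: [-0.4, 0.5, 0.7]
finger_gap: 0.0853
gripper_force: 0.0
```

>>> {"name": "carry_out", "arguments": {"delta_pos": [[-0.3,-0.01,0],[-0.6,-0.04,0],[-0.93,-0.07,0]], "yaw": [0.015,0.03,0.046]}}

```text
time: 3.22
eef_pos: [0.6442, 0.0453, 0.215]
tool_rot: [-0.0, 0.683, 0.73, 0.0]
wrist_force: [0.4, 0.2, -0.1]
finger_gap: 0.0856
gripper_force: 0.0
```

>>> {"name": "carry_out", "arguments": {"delta_pos": [[-0.3,-0.01,0],[-0.6,-0.04,0],[-0.93,-0.07,0]], "yaw": [0.015,0.03,0.046]}}

```text
time: 3.6
eef_pos: [0.6434, -0.048, 0.215]
tool_rot: [-0.0, 0.734, 0.679, 0.0]
wrist_force: [-0.6, -0.0, 0.5]
finger_gap: 0.0852
gripper_force: 0.0
```

```bash
cat >> h.py <<'E'
def to(x,y,z,tooly_deg,s=None):
    """delta_pos/yaw (command units) from measured pose to world TCP pos with tool y at given world angle"""
    s=s or observe(); M=q2R(s['tool_rot'])
    d=M.T@(np.array([x,y,z])-s['eef_pos'])*10
    a=np.degrees(np.arctan2(M[1,1],M[0,1])); t=-((tooly_deg-a+180)%360-180)
    print('pos',s['eef_pos'].round(4),'tooly',a.round(2),'J',s['joints'].round(2),'d',d.round(3),'yaw',round(t/180,4))
E
python3 - <<'E'
from h import *
to(.5105,-.3945,.215,-100.4)
E
```

```text
pos [ 0.6434 -0.048   0.215 ] tooly -4.49 J [-0.45  0.36  0.59  1.5  -0.2   1.34  0.09] d [-3.559 -1.053 -0.   ] yaw 0.5328
```

>>> {"name": "carry_out", "arguments": {"delta_pos": [[-0.3,-0.01,0],[-0.6,-0.04,0],[-0.93,-0.07,0]], "yaw": [0.04,0.08,0.12]}}

```text
time: 3.98
eef_pos: [0.6291, -0.1403, 0.2151]
tool_rot: [-0.0, 0.849, 0.528, 0.0]
wrist_force: [0.9, -0.6, 0.3]
finger_gap: 0.0854
gripper_force: 0.0
```

```bash
python3 - <<'E'
from h import *
to(.5105,-.3945,.215,-100.4)
E
```

```text
pos [ 0.6291 -0.1403  0.2151] tooly -26.25 J [-0.37  0.37  0.69  1.51 -0.24  1.35 -0.12] d [-2.805  0.06   0.   ] yaw 0.412
```

>>> {"name": "carry_out", "arguments": {"delta_pos": [[-0.3,0,0],[-0.6,0.01,0],[-0.95,0.02,0]], "yaw": [0,0,0]}}

```text
time: 4.35
eef_pos: [0.5891, -0.2263, 0.215]
tool_rot: [-0.0, 0.848, 0.53, 0.0]
wrist_force: [-0.7, -0.2, -0.3]
finger_gap: 0.0851
gripper_force: 0.0
```

>>> {"name": "carry_out", "arguments": {"delta_pos": [[-0.3,0,0],[-0.6,0.01,0],[-0.95,0.02,0]], "yaw": [0,0,0]}}

```text
time: 4.72
eef_pos: [0.5493, -0.3125, 0.2151]
tool_rot: [-0.0, 0.848, 0.53, 0.0]
wrist_force: [0.2, 0.1, 0.4]
finger_gap: 0.0855
gripper_force: 0.0
```

>>> {"name": "carry_out", "arguments": {"delta_pos": [[-0.2,0,0.1],[-0.4,0.01,0.2],[-0.6,0.02,0.3],[-0.8,0.02,0.4],[-0.9,0.02,0.4],[-0.905,0.02,0.4],[-0.905,0.02,0.4],[-0.905,0.02,0.4],[-0.905,0.02,0.4],[-0.905,0.02,0.4]], "yaw": [0.05,0.1,0.15,0.2,0.25,0.3,0.35,0.4,0.412,0.412]}}

```text
time: 5.98
eef_pos: [0.512, -0.3937, 0.175]
tool_rot: [0.0, 0.996, -0.087, -0.0]
wrist_force: [-0.1, -0.8, -0.6]
finger_gap: 0.0852
gripper_force: 0.0
```

```bash
python3 - <<'E'
from h import *
to(.5105,-.3945,.043,-100.4)
im,W=cloud('top'); print('ok'); save('top1.png',cv2.resize(im[150:290,330:470],(560,560),interpolation=cv2.INTER_CUBIC))
E
```

```text
pos [ 0.512  -0.3937  0.175 ] tooly -99.99 J [-0.15  0.52  1.03  1.57 -0.45  1.32 -0.81] d [-0.013  0.01   1.32 ] yaw 0.0023
ok
```

View pics/top1.png

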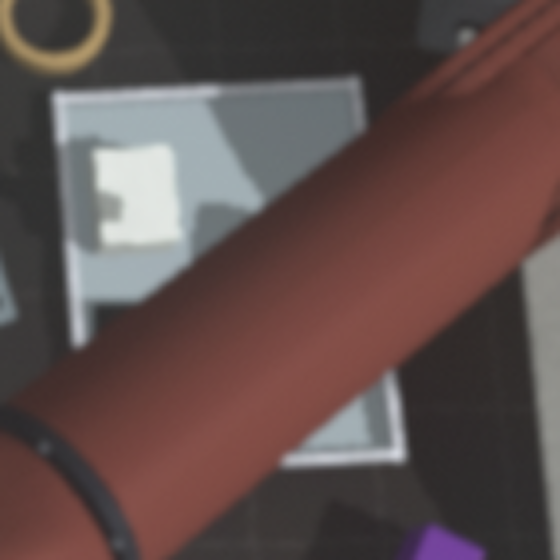

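The arm hides the box from above; (190,200) in the crop is the white box, still in place. I'll descend partly closed, gripping 10 mm rear of centre.

>>> {"name": "carry_out", "arguments": {"delta_pos": [[-0.05,0.01,0.1],[-0.11,0.01,0.3],[-0.11,0.01,0.5],[-0.11,0.01,0.7],[-0.11,0.01,0.8],[-0.11,0.01,0.8]], "yaw": [0.002,0.002,0.002,0.002,0.002,0.002], "gripper": 0.5}}

```text
time: 6.78
eef_pos: [0.501, -0.3922, 0.0942]
tool_rot: [-0.0, 0.996, -0.091, -0.001]
wrist_force: [0.4, 0.4, 0.3]
finger_gap: 0.0642
gripper_force: 0.0
```

```bash
python3 - <<'E'
from h import *
c=np.radians(-10.4)
to(.5105-.01*np.cos(c),-.3945-.01*np.sin(c),.043,-100.4)
im,W=cloud('scene'); save('sc1.png',cv2.resize(im[150:240,170:320],(800,480),interpolation=cv2.INTER_CUBIC))
E
```

```text
pos [ 0.501  -0.3922  0.0942] tooly -100.45 J [-0.12  0.57  0.98  1.68 -0.51  1.17 -0.76] d [-0.002  0.006  0.512] yaw -0.0003
```

View pics/sc1.png

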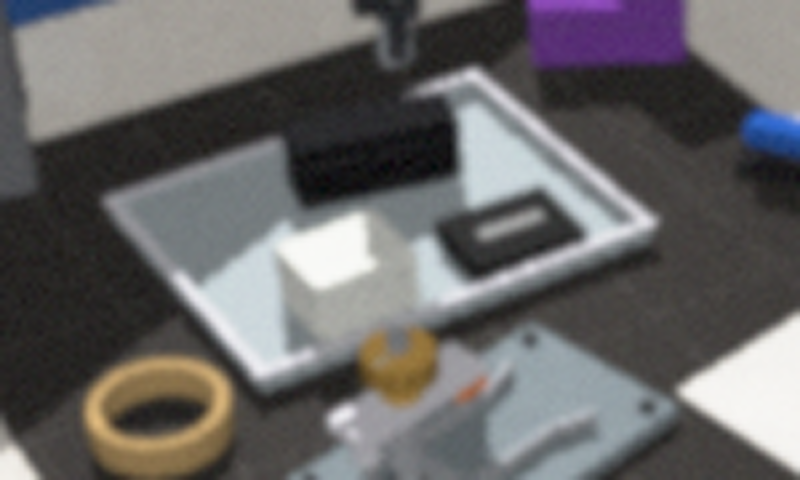

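The box shows at crop (372,150) with the gripper above it at (390,40), slightly rearward as intended. I'll descend, grip and lift.

>>> {"name": "carry_out", "arguments": {"delta_pos": [[0,0,0.15],[0,0,0.3],[0,0,0.45],[0,0.01,0.51],[0,0.01,0.51]], "yaw": [0,0,0,0,0]}}

```text
time: 7.45
eef_pos: [0.5007, -0.3934, 0.0435]
tool_rot: [-0.0, 0.996, -0.091, -0.0]
wrist_force: [-0.6, 0.7, 0.5]
finger_gap: 0.0641
gripper_force: 0.0
```

>>> {"name": "carry_out", "arguments": {"delta_pos": [[0,0,0],[0,0,0],[0,0,0],[0,0,0],[0,0,0],[0,0,0]], "yaw": [0,0,0,0,0,0], "gripper": -1}}

```text
time: 8.2
eef_pos: [0.5011, -0.3933, 0.0441]
tool_rot: [0.0, 0.996, -0.091, -0.0]
wrist_force: [0.1, -0.7, 1.1]
finger_gap: -0.0003
gripper_force: 0.0
```

The gripper closed on nothing, so I'll look.

```bash
python3 - <<'E'
from h import *
s=observe(); print(s['finger_gap'],s['eef_pos'])
im,W=cloud('scene'); np.savez('sc2.npz',im=im,W=W); save('sc2.png',cv2.resize(im[130:230,190:340],(780,520),interpolation=cv2.INTER_CUBIC))
z=W[...,2]
for nm,(u0,u1,v0,v1,a,b) in dict(box=(215,260,165,190,.045,.065),white=(215,255,185,215,.04,.06),flat=(250,285,180,205,.015,.03),collar=(230,260,205,225,.105,.126)).items():
    w=W[v0:v1,u0:u1].reshape(-1,3); p=w[(w[:,2]>a)&(w[:,2]<b)]; print(nm,len(p),cv2.minAreaRect(p[:,:2].astype(np.float32)*1000) if len(p)>5 else '', p.mean(0))
f=np.load('top0.npz'); W=f['W']
for nm,(u0,u1,v0,v1,a,b) in dict(white=(345,380,180,215,.04,.06),flat=(350,380,220,255,.015,.03)).items():
    w=W[v0:v1,u0:u1].reshape(-1,3); p=w[(w[:,2]>a)&(w[:,2]<b)]; print('top',nm,len(p),cv2.minAreaRect(p[:,:2].astype(np.float32)*1000), p.mean(0))
E
```

```text
-0.00029047252582762635 [ 0.50108441 -0.39334106  0.04405095]
box 254 ((516.379638671875, -392.44610595703125), (53.98049545288086, 118.87379455566406), 79.45668029785156) [ 0.51840471 -0.38843644  0.05254668]
white 258 ((597.64990234375, -268.2406311035156), (76.75031280517578, 65.99542999267578), 0.9041852355003357) [ 0.59918945 -0.26478618  0.04801372]
flat 327 ((456.703369140625, -275.0380859375), (154.29583740234375, 126.15534210205078), 64.67643737792969) [ 0.47313701 -0.264468    0.02054798]
collar 148 ((658.615234375, -65.15306091308594), (44.401695251464844, 43.47153854370117), 75.67890167236328) [ 0.66048828 -0.06008112  0.11844654]
top white 468 ((592.7906494140625, -270.88250732421875), (76.29492950439453, 60.52116394042969), 2.3880858421325684) [ 0.59190516 -0.27032775  0.04914568]
top flat 618 ((468.8918762207031, -262.3169860839844), (80.19361114501953, 88.14217376708984), 89.39237976074219) [ 0.46919857 -0.26638857  0.02208455]
```

View pics/sc2.png

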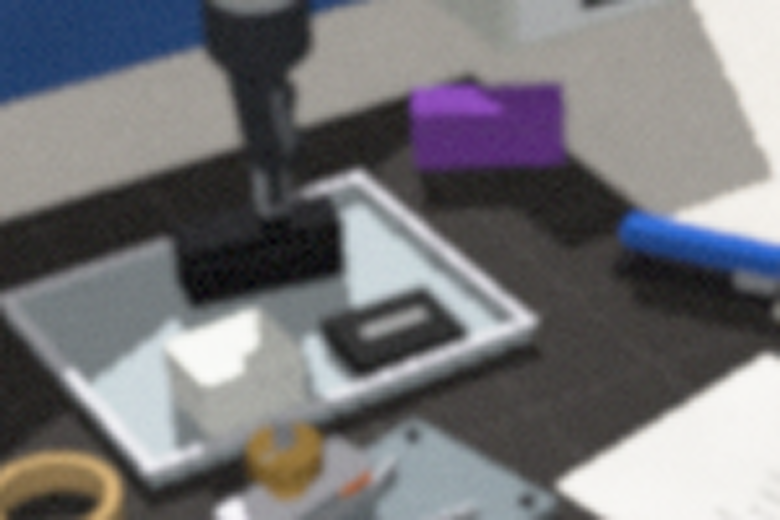

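```bash
python3 - <<'E'
from h import *
f=np.load('sc2.npz'); im,W=f['im'],f['W']
for v in range(148,192,2):
    print(v,[tuple((W[v,u]*1000).round().astype(int)) for u in (238,242,246)], im[v,242])
E
```

```text
148 [(np.int64(516), np.int64(-378), np.int64(166)), (np.int64(511), np.int64(-355), np.int64(175)), (np.int64(487), np.int64(-372), np.int64(161))] [59 60 66]
150 [(np.int64(516), np.int64(-379), np.int64(158)), (np.int64(512), np.int64(-355), np.int64(168)), (np.int64(485), np.int64(-376), np.int64(150))] [60 61 64]
152 [(np.int64(519), np.int64(-374), np.int64(153)), (np.int64(516), np.int64(-347), np.int64(165)), (np.int64(381), np.int64(-595), np.int64(4))] [56 56 60]
154 [(np.int64(515), np.int64(-383), np.int64(139)), (np.int64(514), np.int64(-352), np.int64(154)), (np.int64(387), np.int64(-583), np.int64(1))] [48 47 52]
156 [(np.int64(519), np.int64(-378), np.int64(134)), (np.int64(520), np.int64(-340), np.int64(153)), (np.int64(508), np.int64(-333), np.int64(153))] [42 41 43]
158 [(np.int64(518), np.int64(-381), np.int64(124)), (np.int64(523), np.int64(-336), np.int64(148)), (np.int64(506), np.int64(-338), np.int64(141))] [34 36 39]
160 [(np.int64(517), np.int64(-385), np.int64(113)), (np.int64(519), np.int64(-346), np.int64(133)), (np.int64(500), np.int64(-352), np.int64(12
[... 1665 characters left out ...]
, np.int64(23)), (np.int64(500), np.int64(-366), np.int64(21))] [24 25 28]
184 [(np.int64(532), np.int64(-370), np.int64(21)), (np.int64(512), np.int64(-379), np.int64(9)), (np.int64(500), np.int64(-368), np.int64(11))] [27 30 30]
186 [(np.int64(532), np.int64(-372), np.int64(11)), (np.int64(517), np.int64(-370), np.int64(6)), (np.int64(503), np.int64(-363), np.int64(5))] [90 94 96]
188 [(np.int64(533), np.int64(-371), np.int64(3)), (np.int64(521), np.int64(-362), np.int64(3)), (np.int64(508), np.int64(-353), np.int64(3))] [118 124 126]
190 [(np.int64(567), np.int64(-296), np.int64(50)), (np.int64(529), np.int64(-346), np.int64(6)), (np.int64(515), np.int64(-340), np.int64(5))] [126 132 134]
```

>>> {"name": "carry_out", "arguments": {"delta_pos": [[0,0,-0.2],[0,0,-0.4],[0,0,-0.4],[0,0,-0.4]], "yaw": [0,0,0,0]}}

```text
time: 8.75
eef_pos: [0.5013, -0.3932, 0.0844]
tool_rot: [-0.0, 0.996, -0.091, 0.0]
wrist_force: [-0.8, 0.1, -0.1]
finger_gap: 0.0001
gripper_force: 0.0
```

```bash
cat >> h.py <<'E'
def slices(n=3,rad=.05,name='scene',dz=.01,z0=.06):
    s=observe(); P=[]
    for i in range(n):
        im,W=cloud(name); w=W.reshape(-1,3)
        P.append(w[np.hypot(w[:,0]-s['eef_pos'][0],w[:,1]-s['eef_pos'][1])<rad])
    P=np.vstack(P); print('tcp',s['eef_pos'].round(4),'gap',round(s['finger_gap'],4))
    for a in np.arange(z0,.22,dz):
        q=P[(P[:,2]>a)&(P[:,2]<a+dz)]
        if len(q): print(round(a,3),len(q)/n,(q.mean(0)*1000).round(1),(np.ptp(q,axis=0)*1000).round())
E
python3 - <<'E'
from h import *
slices()
print(r.tip_reach,[a for a in dir(r) if a[0]!='_'])
E
```

```text
tcp [ 0.5013 -0.3932  0.0844] gap 0.0001
0.06 0.3333333333333333 [ 481.6 -379.6   60.8] [0. 0. 0.]
0.09 0.6666666666666666 [ 496.  -391.1   99.1] [4. 0. 1.]
0.1 8.333333333333334 [ 504.6 -386.9  105.8] [22. 19. 10.]
0.11 14.666666666666666 [ 505.7 -385.   114.8] [21. 18. 10.]
0.12 16.666666666666668 [ 506.8 -385.6  125.6] [20. 31. 10.]
0.13 9.0 [ 505.  -384.4  133.7] [21. 30.  9.]
0.14 11.666666666666666 [ 510.  -380.8  146.7] [21. 60.  9.]
0.15 17.0 [ 511.7 -378.5  153.9] [24. 72. 10.]
0.16 20.666666666666668 [ 511.8 -372.6  166. ] [24. 92. 10.]
0.17 17.666666666666668 [ 513.3 -380.4  174.7] [34. 96. 10.]
0.18 18.0 [ 513.7 -378.9  185.1] [37. 95.  9.]
0.19 26.333333333333332 [ 512.1 -373.5  195.8] [38. 68. 10.]
0.2 39.333333333333336 [ 511.8 -372.2  204.8] [43. 66. 10.]
0.21 23.0 [ 510.7 -361.4  214.9] [26. 53. 10.]
0.022 ['Unreachable', 'tip_reach']
```

The real fingertips are about 36 mm higher than the reported TCP and `tip_reach` imply: tips at z≈0.099 with TCP at 0.084. The horizontal position agrees, so I'll correct for the height, reopen and descend.

>>> {"name": "carry_out", "arguments": {"delta_pos": [[0,0,0],[0,0,0],[0,0,0.1],[0,0,0.25],[0,0,0.4],[0,0,0.5],[0,0,0.5]], "yaw": [0,0,0,0,0,0,0], "gripper": 0.5}}

```text
time: 9.78
eef_pos: [0.5005, -0.393, 0.0329]
tool_rot: [-0.0, 0.996, -0.091, -0.001]
wrist_force: [-0.8, -0.2, 0.8]
finger_gap: 0.0643
gripper_force: 0.0
```

```bash
python3 - <<'E'
from h import *
im,W=cloud('scene'); save('sc3.png',cv2.resize(im[150:210,200:290],(780,520),interpolation=cv2.INTER_CUBIC))
to(.5007,-.3927,.007,-100.4)
E
```

```text
pos [ 0.5008 -0.3934  0.0337] tooly -100.46 J [-0.08  0.63  0.93  1.72 -0.57  1.08 -0.72] d [-0.002 -0.007  0.267] yaw -0.0004
```

View pics/sc3.png

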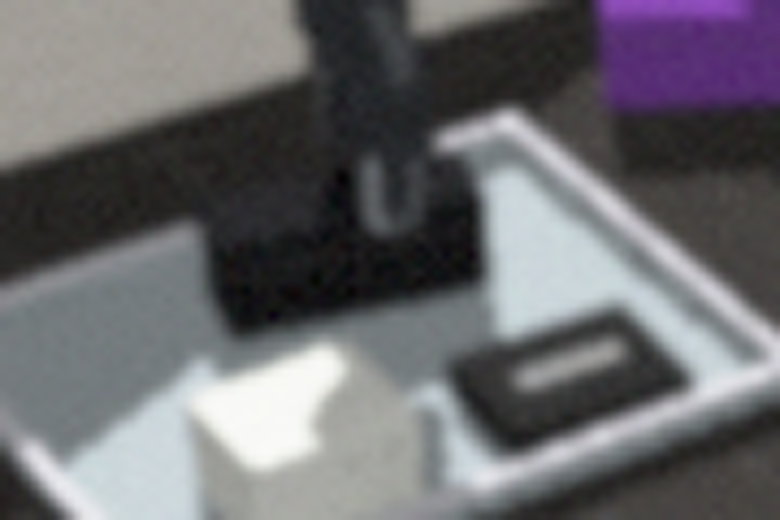

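The near finger, with its tip at crop (390,232), is now in front of the box's near long face. It straddles properly, so I'll descend 26 mm and grip.

>>> {"name": "carry_out", "arguments": {"delta_pos": [[0,-0.01,0.06],[0,-0.01,0.12],[0,-0.01,0.18],[0,-0.01,0.24],[0,-0.01,0.26],[0,-0.01,0.26]], "yaw": [0,0,0,0,0,0]}}

```text
time: 10.58
eef_pos: [0.5012, -0.3924, 0.0079]
tool_rot: [0.0, 0.996, -0.091, -0.0]
wrist_force: [-0.0, -1.2, -1.0]
finger_gap: 0.0643
gripper_force: 0.0
```

>>> {"name": "carry_out", "arguments": {"delta_pos": [[0,0,0],[0,0,0],[0,0,0],[0,0,0],[0,0,0],[0,0,0]], "yaw": [0,0,0,0,0,0], "gripper": -1}}

```text
time: 11.32
eef_pos: [0.5015, -0.3926, 0.0085]
tool_rot: [0.0, 0.996, -0.091, 0.0]
wrist_force: [-0.8, 0.1, 5.0]
finger_gap: 0.0433
gripper_force: 62.4
```

```bash
python3 - <<'E'
from h import *
slices(3,.06,z0=.012,dz=.006)
E
```

```text
tcp [ 0.5015 -0.3926  0.0085] gap 0.0433
0.012 33.0 [ 511.2 -373.8   15. ] [101.  27.   6.]
0.018 30.333333333333332 [ 512.  -373.5   20.7] [98. 28.  6.]
0.024 30.0 [ 511.1 -372.2   26.8] [100.  25.   6.]
0.03 35.666666666666664 [ 510.3 -372.3   33. ] [100.  27.   6.]
0.036 34.666666666666664 [ 511.1 -370.6   39.1] [100.  29.   6.]
0.042 36.333333333333336 [ 514.3 -372.    45.3] [101.  43.   6.]
0.048 94.66666666666667 [ 513.7 -388.    51.8] [107.  77.   6.]
0.054 61.0 [ 515.2 -389.9   55.8] [103.  67.   6.]
0.06 6.333333333333333 [ 510.9 -384.4   61.4] [96. 66.  3.]
0.066 5.666666666666667 [ 511.7 -394.2   69.6] [30. 92.  5.]
0.072 12.333333333333334 [ 511.2 -375.5   75.5] [ 31. 101.   5.]
0.078 15.0 [ 512.6 -353.7   81.4] [ 25. 116.   6.]
0.084 13.666666666666666 [ 511.7 -366.8   86.9] [ 22. 116.   6.]
0.09 15.333333333333334 [ 514.9 -376.9   92.9] [ 21. 114.   6.]
0.096 12.666666666666666 [ 515.2 -372.2   98.4] [ 21. 111.   6.]
0.102 12.333333333333334 [ 516.7 -367.9  104.9] [22. 86.  6.]
0.108 9.0 [ 512.2 -362.6  111.6] [35. 77.  5.]
0.114 11.0 [ 512.8 -372.9  117.5] [40. 57.  6.
[... 323 characters left out ...]
66666666668 [ 513.9 -365.   153.5] [61. 48.  6.]
0.156 26.666666666666668 [ 513.5 -365.5  158.9] [64. 47.  6.]
0.162 31.333333333333332 [ 515.5 -366.6  165. ] [65. 46.  6.]
0.168 26.666666666666668 [ 514.4 -366.1  171. ] [65. 43.  6.]
0.174 32.666666666666664 [ 515.2 -366.   177.1] [65. 56.  6.]
0.18 30.666666666666668 [ 515.5 -368.1  182.7] [69. 55.  6.]
0.186 32.0 [ 513.6 -366.9  189.1] [70. 52.  6.]
0.192 43.666666666666664 [ 512.8 -370.4  195.4] [76. 55.  6.]
0.198 39.0 [ 511.8 -370.7  200.4] [74. 59.  6.]
0.204 10.333333333333334 [ 512.2 -366.1  205.7] [46. 27.  5.]
0.21 17.666666666666668 [ 518.3 -363.2  214.5] [75. 44.  5.]
0.216 43.333333333333336 [ 514.2 -364.6  219.4] [82. 60.  6.]
```

Gripped: gap 43 mm, 62 N. I'll lift and carry it to the front of the stand.

>>> {"name": "carry_out", "arguments": {"delta_pos": [[0,0,-0.15],[0,0,-0.3],[0,0,-0.5],[0,0,-0.7],[0,0,-0.7]], "yaw": [0,0,0,0,0]}}

```text
time: 12.1
eef_pos: [0.5022, -0.3932, 0.0803]
tool_rot: [0.001, 0.996, -0.091, 0.002]
wrist_force: [1.2, -0.1, -2.1]
finger_gap: 0.0431
gripper_force: 61.8
```

>>> {"name": "carry_out", "arguments": {"delta_pos": [[-0.05,-0.15,0],[-0.12,-0.35,0],[-0.2,-0.55,0],[-0.27,-0.75,0],[-0.31,-0.85,0]], "yaw": [0,0,0,0,0]}}

```text
time: 12.72
eef_pos: [0.4861, -0.3017, 0.0776]
tool_rot: [-0.0, 0.996, -0.091, -0.0]
wrist_force: [1.1, -0.0, -1.9]
finger_gap: 0.043
gripper_force: 61.8
```

>>> {"name": "carry_out", "arguments": {"delta_pos": [[-0.05,-0.15,0],[-0.12,-0.35,0],[-0.2,-0.55,0],[-0.27,-0.75,0],[-0.31,-0.85,0]], "yaw": [0,0,0,0,0]}}

```text
time: 13.35
eef_pos: [0.471, -0.2131, 0.0779]
tool_rot: [-0.0, 0.996, -0.091, -0.0]
wrist_force: [0.3, -0.6, -1.8]
finger_gap: 0.0427
gripper_force: 61.8
```

>>> {"name": "carry_out", "arguments": {"delta_pos": [[-0.05,-0.15,0],[-0.12,-0.35,0],[-0.2,-0.55,0],[-0.27,-0.75,0],[-0.31,-0.85,0],[-0.31,-0.85,0],[-0.31,-0.85,0]], "yaw": [-0.03,-0.06,-0.09,-0.12,-0.144,-0.144,-0.144]}}

```text
time: 14.22
eef_pos: [0.4562, -0.1256, 0.0782]
tool_rot: [0.0, 0.991, 0.133, 0.0]
wrist_force: [0.4, 0.7, -1.9]
finger_gap: 0.0429
gripper_force: 61.7
```

```bash
python3 - <<'E'
from h import *
s=observe(); to(.4556,-.1244,.025,-74.5,s); print(s['wrist_force'],s['torque'],s['finger_gap'])
E
```

```text
pos [ 0.4562 -0.1256  0.0782] tooly -74.66 J [-0.83  0.15  1.09  2.08 -0.16  0.99 -0.96] d [-0.003 -0.014  0.532] yaw -0.0009
[ 0.42639584  0.73061626 -1.85872622] [ 0.01809408  0.01886994 -0.02712911] 0.04288038440921174
```

```bash
python3 - <<'E'
from h import *
im,W=cloud('scene'); im2,W2=cloud('top')
save('c4.png',np.hstack([cv2.resize(im[175:275,200:320],(400,333)),cv2.resize(im2[150:270,250:370],(333,333))]))
a=np.radians(15.5); Rm=np.array([[np.cos(a),-np.sin(a)],[np.sin(a),np.cos(a)]])
for n,w in(('scene',W),('top',W2)):
    q=w.reshape(-1,3); d=(q[:,:2]-[.6525,-.0698])@Rm
    m=(q[:,2]>.115)&(q[:,2]<.131)&(abs(d[:,1])<.06)&(d[:,0]<-.09)&(d[:,0]>-.3)
    print(n,m.sum()); 
    if m.sum()>10: print(np.percentile(d[m],[2,50,98],axis=0).round(4), np.percentile(q[m,2],[5,50,95]))
    m=(q[:,2]>.076)&(q[:,2]<.11)&(abs(d[:,1])<.05)&(d[:,0]<-.09)&(d[:,0]>-.3)
    if m.sum()>10: print('sides',m.sum(),np.percentile(d[m],[2,50,98],axis=0).round(4))
E
```

```text
scene 279
[[-2.211e-01 -2.630e-02]
 [-1.744e-01  1.000e-04]
 [-1.301e-01  3.240e-02]] [0.11712292 0.1233876  0.12765729]
sides 265 [[-0.2489 -0.0204]
 [-0.1615  0.0184]
 [-0.1283  0.0276]]
top 0
```

View pics/c4.png

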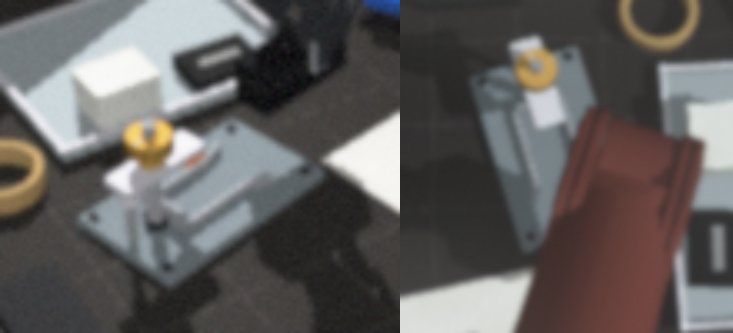

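The box hangs in front of the stand, in the left half at (295,75). The collar is at (150,140) and nothing is disturbed. The lid height agrees with my offset, so I'll lower it to just over the base and enter the flare.

>>> {"name": "carry_out", "arguments": {"delta_pos": [[0,-0.01,0.15],[0,-0.01,0.3],[0,-0.01,0.45],[0,-0.01,0.57],[0,-0.01,0.57],[0,-0.01,0.57]], "yaw": [0,0,0,0,0,0]}}

```text
time: 15.08
eef_pos: [0.4561, -0.1241, 0.0214]
tool_rot: [0.0, 0.991, 0.134, 0.0]
wrist_force: [1.4, 0.2, -2.1]
finger_gap: 0.0428
gripper_force: 61.8
```

>>> {"name": "carry_out", "arguments": {"delta_pos": [[0.1,0,0],[0.2,0,0],[0.3,0,0],[0.4,0,0],[0.5,0,0],[0.6,0,0],[0.65,0,0],[0.65,0,0]], "yaw": [0,0,0,0,0,0,0,0]}}

```text
time: 16.08
eef_pos: [0.5186, -0.1065, 0.021]
tool_rot: [0.0, 0.991, 0.135, -0.0]
wrist_force: [-1.0, 0.3, -2.9]
finger_gap: 0.0432
gripper_force: 61.8
```

>>> {"name": "carry_out", "arguments": {"delta_pos": [[0,0,0.01],[0,0,0.02],[0,0,0.02]], "yaw": [0,0,0]}}

```text
time: 16.45
eef_pos: [0.5182, -0.1064, 0.0189]
tool_rot: [-0.0, 0.991, 0.134, -0.0]
wrist_force: [0.9, 0.5, -1.6]
finger_gap: 0.0427
gripper_force: 61.8
```

```bash
python3 - <<'E'
from h import *
s=observe(); to(.5713,-.0923,.0165,-74.5,s); print(s['wrist_force'],s['torque'],s['finger_gap'])
E
```

```text
pos [ 0.5182 -0.1064  0.0189] tooly -74.54 J [-0.66  0.42  0.93  2.   -0.42  0.93 -0.82] d [0.549 0.005 0.024] yaw -0.0002
[ 0.88275163  0.47460392 -1.64570449] [0.01553361 0.01883714 0.03127117] 0.04271309814903794
```

>>> {"name": "carry_out", "arguments": {"delta_pos": [[0,0,0.01],[0,0,0.01]], "yaw": [0,0]}}

```text
time: 16.7
eef_pos: [0.5184, -0.1064, 0.018]
tool_rot: [-0.0, 0.991, 0.135, -0.0]
wrist_force: [0.4, -0.6, -1.7]
finger_gap: 0.0433
gripper_force: 61.8
```

>>> {"name": "carry_out", "arguments": {"delta_pos": [[0,0,0.01],[0,0,0.01]], "yaw": [0,0]}}

```text
time: 16.95
eef_pos: [0.5184, -0.1064, 0.0169]
tool_rot: [0.0, 0.991, 0.135, -0.0]
wrist_force: [-0.4, -0.6, -2.2]
finger_gap: 0.043
gripper_force: 61.8
```

>>> {"name": "carry_out", "arguments": {"delta_pos": [[0,0,0.01],[0,0,0.01]], "yaw": [0,0]}}

```text
time: 17.2
eef_pos: [0.5185, -0.1064, 0.0164]
tool_rot: [-0.0, 0.991, 0.135, 0.0]
wrist_force: [-3.5, 1.4, 5.6]
finger_gap: 0.0431
gripper_force: 62.6
```

Contact with the base. Now I'll slide it in.

>>> {"name": "carry_out", "arguments": {"delta_pos": [[0.06,0,-0.005],[0.12,0,-0.005],[0.18,0,-0.005],[0.24,0,-0.005],[0.3,0,-0.005],[0.3,0,-0.005]], "yaw": [0,0,0,0,0,0]}}

```text
time: 17.95
eef_pos: [0.5478, -0.0983, 0.0165]
tool_rot: [0.0, 0.991, 0.135, 0.0]
wrist_force: [0.5, 0.1, -0.1]
finger_gap: 0.0432
gripper_force: 62.0
```

>>> {"name": "carry_out", "arguments": {"delta_pos": [[0.04,0,0],[0.08,0,0],[0.12,0,0],[0.16,0,0],[0.18,0,0],[0.18,0,0]], "yaw": [0,0,0,0,0,0]}}

```text
time: 18.7
eef_pos: [0.5648, -0.0936, 0.0165]
tool_rot: [0.0, 0.991, 0.135, -0.0]
wrist_force: [1.3, -0.6, -1.6]
finger_gap: 0.0432
gripper_force: 61.9
```

```bash
python3 - <<'E'
from h import *
s=observe(); to(.5713,-.0923,.0165,-74.5,s); print(s['wrist_force'],s['torque'],s['finger_gap'])
E
```

```text
pos [ 0.5648 -0.0936  0.0165] tooly -74.53 J [-0.62  0.5   0.88  1.9  -0.47  0.96 -0.82] d [ 0.066  0.005 -0.   ] yaw -0.0002
[ 1.29054001 -0.60325838 -1.5620427 ] [ 0.02823529 -0.02750951  0.02771875] 0.043170960211737844
```

>>> {"name": "carry_out", "arguments": {"delta_pos": [[0.02,0,0],[0.04,0,0],[0.04,0,0]], "yaw": [0,0,0]}}

```text
time: 19.08
eef_pos: [0.5687, -0.0925, 0.0165]
tool_rot: [0.0, 0.991, 0.135, 0.0]
wrist_force: [-0.9, 0.2, -1.5]
finger_gap: 0.0428
gripper_force: 61.9
```

>>> {"name": "carry_out", "arguments": {"delta_pos": [[0.01,0,0],[0.015,0,0],[0.015,0,0]], "yaw": [0,0,0]}}

```text
time: 19.45
eef_pos: [0.57, -0.0921, 0.0165]
tool_rot: [0.0, 0.991, 0.135, -0.0]
wrist_force: [0.0, 0.2, -1.6]
finger_gap: 0.0431
gripper_force: 61.9
```

>>> {"name": "carry_out", "arguments": {"delta_pos": [[0.01,0,0],[0.01,0,0]], "yaw": [0,0]}}

```text
time: 19.7
eef_pos: [0.5711, -0.0918, 0.0165]
tool_rot: [0.0, 0.991, 0.135, 0.0]
wrist_force: [-0.7, 0.3, -1.1]
finger_gap: 0.0431
gripper_force: 61.9
```

>>> {"name": "carry_out", "arguments": {"delta_pos": [[0.01,0,0],[0.01,0,0]], "yaw": [0,0]}}

```text
time: 19.95
eef_pos: [0.5717, -0.0917, 0.0165]
tool_rot: [-0.0, 0.991, 0.134, -0.0]
wrist_force: [-2.4, -0.8, -0.3]
finger_gap: 0.043
gripper_force: 62.0
```

>>> {"name": "carry_out", "arguments": {"delta_pos": [[0.01,0,0],[0.01,0,0]], "yaw": [0,0]}}

```text
time: 20.2
eef_pos: [0.5717, -0.0917, 0.0165]
tool_rot: [-0.0, 0.991, 0.134, -0.001]
wrist_force: [-7.5, -0.0, 3.6]
finger_gap: 0.0433
gripper_force: 62.7
```

The box is home: contact at x=0.5717 against 0.5713 predicted. I'll ease off, release and rise.

>>> {"name": "carry_out", "arguments": {"delta_pos": [[-0.008,0,0],[-0.008,0,0]], "yaw": [0,0]}}

```text
time: 20.45
eef_pos: [0.5717, -0.0917, 0.0165]
tool_rot: [-0.0, 0.991, 0.134, -0.0]
wrist_force: [-4.7, -0.3, 1.8]
finger_gap: 0.0429
gripper_force: 62.0
```

>>> {"name": "carry_out", "arguments": {"delta_pos": [[0,0,0],[0,0,0],[0,0,0],[0,0,0]], "yaw": [0,0,0,0], "gripper": 0.5}}

```text
time: 20.95
eef_pos: [0.5724, -0.0915, 0.0166]
tool_rot: [0.0, 0.991, 0.135, 0.0]
wrist_force: [-0.1, -0.1, -0.8]
finger_gap: 0.0638
gripper_force: 0.0
```

>>> {"name": "carry_out", "arguments": {"delta_pos": [[0,0,-0.15],[0,0,-0.35],[0,0,-0.6],[0,0,-0.9],[0,0,-1],[0,0,-1]], "yaw": [0,0,0,0,0,0]}}

```text
time: 21.7
eef_pos: [0.5726, -0.0914, 0.1174]
tool_rot: [-0.0, 0.991, 0.135, 0.001]
wrist_force: [-0.1, -0.6, -0.6]
finger_gap: 0.064
gripper_force: 0.0
```

>>> {"name": "carry_out", "arguments": {"delta_pos": [[0,0,-0.3],[0,0,-0.5],[0,0,-0.5],[0,0,-0.5]], "yaw": [0,0,0,0]}}

```text
time: 22.2
eef_pos: [0.5717, -0.0913, 0.1657]
tool_rot: [-0.0, 0.991, 0.135, -0.0]
wrist_force: [0.0, -0.1, 0.4]
finger_gap: 0.0641
gripper_force: 0.0
```

```bash
python3 - <<'E'
from h import *
im,W=cloud('scene'); im2,W2=cloud('top')
save('c5.png',np.hstack([cv2.resize(im[185:265,210:310],(400,320)),cv2.resize(im2[150:270,250:370],(320,320))]))
a=np.radians(15.5); Rm=np.array([[np.cos(a),-np.sin(a)],[np.sin(a),np.cos(a)]])
for n,w in(('scene',W),('top',W2)):
    q=w.reshape(-1,3); d=(q[:,:2]-[.6525,-.0698])@Rm
    def rep(t,m):
        if m.sum()>10: print(n,t,m.sum(),np.percentile(d[m],[2,50,98],axis=0).round(4).tolist(),np.percentile(q[m,2],[5,50,95]).round(4))
    rep('lid',(q[:,2]>.055)&(q[:,2]<.069)&(abs(d[:,1])<.04)&(d[:,0]<-.06)&(d[:,0]>-.16))
    rep('armtop',(q[:,2]>.078)&(q[:,2]<.096)&(abs(d[:,1])<.025)&(d[:,0]<-.03)&(d[:,0]>-.06))
    rep('collartop',(q[:,2]>.112)&(q[:,2]<.128)&(np.hypot(*d.T)<.03))
to(.6525,-.0698,.2,-74.5)
E
```

```text
scene lid 188 [[-0.1288, -0.0199], [-0.0965, 0.0046], [-0.0614, 0.0238]] [0.0579 0.0616 0.0645]
scene armtop 47 [[-0.0489, -0.014], [-0.0391, 0.0061], [-0.0305, 0.0176]] [0.0803 0.0874 0.0918]
scene collartop 127 [[-0.0146, -0.0183], [0.0107, 0.0071], [0.0269, 0.0222]] [0.1131 0.1216 0.1249]
pos [ 0.5716 -0.0914  0.1656] tooly -74.53 J [-0.74  0.33  1.01  1.74 -0.3   1.23 -0.95] d [ 0.837  0.007 -0.345] yaw -0.0002
```

View pics/c5.png

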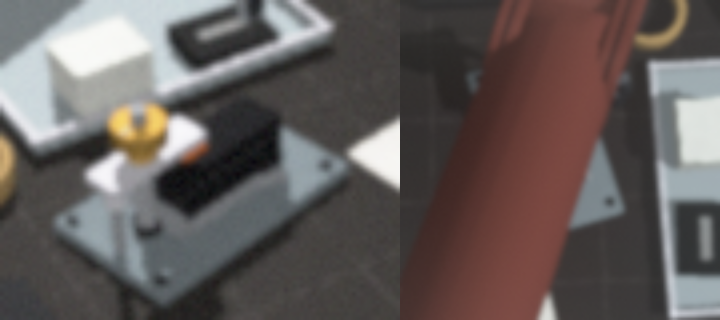

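The box sits home under the orange pad at (195,150), and the collar is at (138,125) in the left half. I'll move over the collar, pre-rotating counter-clockwise so that one clockwise turn is enough.

>>> {"name": "carry_out", "arguments": {"delta_pos": [[0.1,0,-0.05],[0.2,0,-0.1],[0.3,0,-0.1],[0.4,0,-0.1],[0.5,0,-0.1],[0.6,0.01,-0.1],[0.7,0.01,-0.1],[0.8,0.01,-0.1],[0.84,0.01,-0.1],[0.84,0.01,-0.1],[0.84,0.01,-0.1]], "yaw": [-0.05,-0.1,-0.15,-0.2,-0.25,-0.3,-0.35,-0.4,-0.45,-0.5,-0.5], "gripper": 0.6}}

```text
time: 23.68
eef_pos: [0.653, -0.0702, 0.1757]
tool_rot: [-0.001, 0.606, 0.795, -0.0]
wrist_force: [-0.2, -0.5, 0.2]
finger_gap: 0.0681
gripper_force: 0.0
```

>>> {"name": "carry_out", "arguments": {"delta_pos": [[0,0,0],[0,0,0],[0,0,0],[0,0,0],[0,0,0],[0,0,0],[0,0,0]], "yaw": [-0.05,-0.1,-0.15,-0.2,-0.25,-0.28,-0.28]}}

```text
time: 24.55
eef_pos: [0.6531, -0.0702, 0.1761]
tool_rot: [-0.0, 0.211, 0.977, -0.0]
wrist_force: [0.6, -1.2, -0.5]
finger_gap: 0.0682
gripper_force: 0.0
```

```bash
python3 - <<'E'
from h import *
to(.6527,-.0697,.082,65.5)
E
```

```text
pos [ 0.6531 -0.0702  0.1761] tooly 65.64 J [-0.32  0.39  0.48  1.52 -0.18  1.28  1.32] d [0.005 0.003 0.941] yaw 0.0008
```

>>> {"name": "carry_out", "arguments": {"delta_pos": [[0,0,0.15],[0,0,0.3],[0.005,0.003,0.45],[0.005,0.003,0.6],[0.005,0.003,0.7],[0.005,0.003,0.7]], "yaw": [0,0,0,0,0,0]}}

```text
time: 25.3
eef_pos: [0.6525, -0.0696, 0.1055]
tool_rot: [-0.001, 0.209, 0.978, -0.0]
wrist_force: [0.4, 0.2, -0.1]
finger_gap: 0.0682
gripper_force: 0.0
```

>>> {"name": "carry_out", "arguments": {"delta_pos": [[0,0,0.06],[0,0,0.12],[0,0,0.18],[0,0,0.24],[0,0,0.24]], "yaw": [0,0,0,0,0]}}

```text
time: 25.92
eef_pos: [0.6526, -0.0696, 0.0818]
tool_rot: [-0.001, 0.209, 0.978, -0.0]
wrist_force: [-0.6, 0.5, 0.4]
finger_gap: 0.0683
gripper_force: 0.0
```

```bash
cat >> h.py <<'E'
def tq(n=4):
    T=[]
    for i in range(n):
        s=observe(); M=q2R(s['tool_rot']); T.append(np.r_[s['torque'],s['tau'][4:],s['wrist_force']])
        if i<n-1: grab_frame('top')
    a=np.degrees(np.arctan2(M[1,1],M[0,1]))
    print('t',round(s['time'],2),'pos',(s['eef_pos']*1000).round(1),'tooly',a.round(2),'j7',s['joints'][6].round(3),'gap',round(s['finger_gap'],4),'gf',round(s['gripper_force'],1))
    print('mz',np.round([t[2] for t in T],3),'tau7',np.round([t[5] for t in T],4),'mean',np.mean(T,0).round(3))
E
python3 -c "
from h import *
tq()
slices(1,.05,z0=.08,dz=.006)"|head -14
```

```text
t 26.07 pos [653.2 -69.7  82.7] tooly 65.86 j7 1.355 gap 0.0686 gf 0.0
mz [-0.023 -0.039  0.053 -0.037] tau7 [0.024  0.0101 0.0037 0.0011] mean [-0.01   0.006 -0.012  0.003 -0.035  0.01  -0.246 -0.401  0.38 ]
tcp [ 0.6532 -0.0697  0.0827] gap 0.0686
0.08 54.0 [653.4 -59.3  83.7] [99. 58.  6.]
0.086 125.0 [658.9 -63.9  88.5] [97. 54.  6.]
0.092 2.0 [678.3 -63.6  92.8] [11. 19.  1.]
0.098 3.0 [665.9 -52.7 102.8] [31. 23.  1.]
0.104 14.0 [669.7 -52.8 107.2] [37. 47.  6.]
0.11 21.0 [664.6 -42.1 113.9] [40. 47.  5.]
0.116 41.0 [666.  -58.2 119.6] [45. 60.  5.]
0.122 22.0 [666.2 -50.2 123.9] [41. 65.  5.]
0.128 8.0 [672.7 -31.8 130.2] [17. 15.  3.]
0.134 7.0 [673.4 -28.  136.1] [10.  6.  5.]
0.14 1.0 [676.5 -26.9 140.4] [0. 0. 0.]
```

>>> {"name": "carry_out", "arguments": {"delta_pos": [[0,0,0],[0,0,0],[0,0,0],[0,0,0],[0,0,0],[0,0,0]], "yaw": [0,0,0,0,0,0], "gripper": -1}}

```text
time: 26.88
eef_pos: [0.6546, -0.0671, 0.0839]
tool_rot: [0.001, 0.208, 0.978, 0.002]
wrist_force: [1.3, 5.0, 5.5]
finger_gap: 0.0422
gripper_force: 60.0
```

```bash
python3 -c "
from h import *
tq()"
```

```text
t 27.02 pos [654.6 -67.1  83.9] tooly 65.98 j7 1.355 gap 0.0422 gf 60.0
mz [ 0.051 -0.    -0.078 -0.028] tau7 [0.0372 0.0371 0.037  0.0371] mean [ 1.265 -0.248 -0.014  1.947 -0.029  0.037  1.292  5.996  5.682]
```

>>> {"name": "carry_out", "arguments": {"delta_pos": [[0,0.03,-0.012],[0,0.03,-0.012],[0,0.03,-0.012]], "yaw": [0,0,0]}}

```text
time: 27.4
eef_pos: [0.6546, -0.067, 0.084]
tool_rot: [0.0, 0.209, 0.978, 0.0]
wrist_force: [1.1, 1.0, 2.5]
finger_gap: 0.0425
gripper_force: 61.6
```

```bash
python3 -c "
from h import *
tq(3)"
```

```text
t 27.5 pos [654.6 -67.   84. ] tooly 65.86 j7 1.351 gap 0.0425 gf 61.6
mz [0.08  0.097 0.063] tau7 [-0.0734 -0.0696 -0.0679] mean [ 0.131 -0.311  0.08   0.227  0.459 -0.07   1.046  0.39   2.795]
```

>>> {"name": "carry_out", "arguments": {"delta_pos": [[0,0,0.003],[0,0,0.007],[0,0,0.01],[0,0,0.013],[0,0,0.017],[0,0,0.02],[0,0,0.024],[0,0,0.024]], "yaw": [0.03,0.06,0.09,0.12,0.15,0.18,0.2,0.2]}}

```text
time: 28.5
eef_pos: [0.6556, -0.0658, 0.0816]
tool_rot: [0.001, 0.501, 0.865, 0.001]
wrist_force: [4.9, 1.8, 0.5]
finger_gap: 0.0422
gripper_force: 61.5
```

```bash
python3 -c "
from h import *
tq(4)"
```

```text
t 28.65 pos [655.6 -65.8  81.6] tooly 29.91 j7 0.777 gap 0.0421 gf 61.5
mz [-0.131 -0.065 -0.092 -0.081] tau7 [-0.4032 -0.0608  0.0491  0.0771] mean [ 0.55  -1.255 -0.092  1.312  1.782 -0.084  5.931  2.552 -0.244]
```

>>> {"name": "carry_out", "arguments": {"delta_pos": [[0.002,0.018,0],[0.002,0.018,0],[0.002,0.018,0]], "yaw": [0,0,0]}}

```text
time: 29.02
eef_pos: [0.6557, -0.0658, 0.0816]
tool_rot: [-0.0, 0.501, 0.865, 0.0]
wrist_force: [-0.3, 1.2, 5.3]
finger_gap: 0.0419
gripper_force: 61.9
```

```bash
python3 -c "
from h import *
tq(4)"
```

```text
t 29.18 pos [655.7 -65.8  81.6] tooly 29.86 j7 0.775 gap 0.0421 gf 61.9
mz [ 0.001 -0.006 -0.004 -0.06 ] tau7 [0.0029 0.0044 0.0047 0.0048] mean [ 2.990e-01  1.500e-02 -1.700e-02  4.460e-01 -1.580e-01  4.000e-03
 -5.080e-01  1.500e+00  5.607e+00]
```

>>> {"name": "carry_out", "arguments": {"delta_pos": [[0,0.002,0],[0,0.004,0.003],[-0.001,0.006,0.006],[-0.001,0.008,0.009],[-0.002,0.01,0.012],[-0.003,0.011,0.015],[-0.004,0.013,0.018],[-0.005,0.015,0.021],[-0.005,0.015,0.021],[-0.005,0.015,0.021]], "yaw": [0.025,0.05,0.075,0.1,0.125,0.15,0.175,0.2,0.2,0.2]}}

```text
time: 30.42
eef_pos: [0.6573, -0.0655, 0.0792]
tool_rot: [-0.0, 0.743, 0.669, 0.0]
wrist_force: [1.2, 1.8, 2.1]
finger_gap: 0.0422
gripper_force: 61.8
```

```bash
python3 -c "
from h import *
tq(4)"
```

```text
t 30.57 pos [657.3 -65.5  79.2] tooly -6.08 j7 0.21 gap 0.0423 gf 61.8
mz [-0.118 -0.107 -0.041  0.016] tau7 [0.063  0.0717 0.0443 0.0134] mean [ 0.251 -0.366 -0.062  0.586  0.39   0.048  1.208  1.259  2.313]
```

The grip is centred now. I'll turn in short calls and read the torque while moving, to get a free-running baseline.

>>> {"name": "carry_out", "arguments": {"delta_pos": [[0,0.001,0.001],[0,0.0015,0.0025],[0,0.002,0.0035],[0,0.003,0.005]], "yaw": [0.01,0.02,0.03,0.04]}}

```text
time: 31.08
eef_pos: [0.6576, -0.0655, 0.0787]
tool_rot: [0.0, 0.785, 0.619, 0.0]
wrist_force: [2.1, 1.3, 1.7]
finger_gap: 0.042
gripper_force: 61.7
```

```bash
python3 -c "
from h import *
tq(1)"
```

```text
t 31.07 pos [657.6 -65.5  78.7] tooly -13.45 j7 0.095 gap 0.042 gf 61.7
mz [0.084] tau7 [0.3943] mean [ 0.276 -0.428  0.084  0.679  0.514  0.394  2.135  1.292  1.692]
```

>>> {"name": "carry_out", "arguments": {"delta_pos": [[0,0.001,0.001],[0,0.0015,0.0025],[0,0.002,0.0035],[0,0.003,0.005]], "yaw": [0.01,0.02,0.03,0.04]}}

```text
time: 31.58
eef_pos: [0.6579, -0.0656, 0.0782]
tool_rot: [0.0, 0.822, 0.569, 0.0]
wrist_force: [2.6, 1.6, 2.5]
finger_gap: 0.0424
gripper_force: 61.7
```

```bash
python3 -c "
from h import *
tq(1)"
```

```text
t 31.57 pos [657.9 -65.6  78.2] tooly -20.65 j7 -0.017 gap 0.0424 gf 61.7
mz [0.091] tau7 [0.3916] mean [ 0.305 -0.603  0.091  0.734  0.695  0.392  2.639  1.621  2.494]
```

>>> {"name": "carry_out", "arguments": {"delta_pos": [[0,0.001,0.001],[0,0.0015,0.0025],[0,0.002,0.0035],[0,0.003,0.005]], "yaw": [0.01,0.02,0.03,0.04]}}

```text
time: 32.08
eef_pos: [0.6582, -0.0658, 0.0778]
tool_rot: [0.0, 0.857, 0.516, 0.0]
wrist_force: [2.7, 1.4, 1.5]
finger_gap: 0.042
gripper_force: 61.7
```

```bash
python3 -c "
from h import *
tq(1)"
```

```text
t 32.08 pos [658.2 -65.8  77.8] tooly -27.86 j7 -0.128 gap 0.042 gf 61.7
mz [0.087] tau7 [0.3891] mean [ 0.236 -0.694  0.087  0.75   0.888  0.389  2.748  1.428  1.524]
```

>>> {"name": "carry_out", "arguments": {"delta_pos": [[0,0.001,0.001],[0,0.002,0.0025],[0,0.003,0.0035],[0,0.005,0.005]], "yaw": [0.01,0.02,0.03,0.04]}}

```text
time: 32.58
eef_pos: [0.6585, -0.0659, 0.0773]
tool_rot: [-0.0, 0.887, 0.461, -0.0]
wrist_force: [2.9, 1.6, 3.4]
finger_gap: 0.0422
gripper_force: 61.7
```

```bash
python3 -c "
from h import *
tq(1)"
```

```text
t 32.58 pos [658.5 -65.9  77.3] tooly -35.05 j7 -0.239 gap 0.0422 gf 61.7
mz [0.064] tau7 [0.3939] mean [ 0.299 -0.46   0.064  0.731  0.538  0.394  2.881  1.558  3.381]
```

>>> {"name": "carry_out", "arguments": {"delta_pos": [[0,0.001,0.001],[0,0.002,0.0025],[0,0.003,0.0035],[0,0.005,0.005]], "yaw": [0.01,0.02,0.03,0.04]}}

```text
time: 33.08
eef_pos: [0.6588, -0.0662, 0.0768]
tool_rot: [-0.0, 0.914, 0.405, -0.0]
wrist_force: [0.1, 2.3, 6.1]
finger_gap: 0.0421
gripper_force: 61.8
```

```bash
python3 -c "
from h import *
tq(1)"
```

```text
t 33.08 pos [658.8 -66.2  76.8] tooly -42.25 j7 -0.349 gap 0.0421 gf 61.8
mz [0.069] tau7 [0.4055] mean [ 0.439 -0.092  0.069  0.71  -0.187  0.405  0.108  2.318  6.065]
```

>>> {"name": "carry_out", "arguments": {"delta_pos": [[0,0.001,0],[0,0.0015,0.001],[0,0.002,0.002]], "yaw": [0.01,0.02,0.03]}}

```text
time: 33.45
eef_pos: [0.659, -0.0664, 0.0764]
tool_rot: [-0.0, 0.932, 0.361, -0.0]
wrist_force: [0.3, 2.3, 4.5]
finger_gap: 0.0419
gripper_force: 61.8
```

```bash
python3 -c "
from h import *
tq(1)"
```

```text
t 33.45 pos [659.  -66.4  76.4] tooly -47.66 j7 -0.432 gap 0.0419 gf 61.8
mz [0.029] tau7 [0.4029] mean [ 0.327 -0.112  0.029  0.693 -0.152  0.403  0.257  2.269  4.501]
```

>>> {"name": "carry_out", "arguments": {"delta_pos": [[0,0.001,0.001],[0,0.0015,0.0015],[0,0.002,0.003]], "yaw": [0.01,0.02,0.03]}}

```text
time: 33.83
eef_pos: [0.6591, -0.0665, 0.0761]
tool_rot: [-0.0, 0.948, 0.317, -0.0]
wrist_force: [0.9, 2.2, 3.3]
finger_gap: 0.0419
gripper_force: 61.8
```

```bash
python3 -c "
from h import *
tq(1)"
```

```text
t 33.83 pos [659.1 -66.5  76.1] tooly -53.06 j7 -0.515 gap 0.0419 gf 61.8
mz [0.052] tau7 [0.3973] mean [ 0.351 -0.09   0.052  0.661 -0.168  0.397  0.892  2.245  3.324]
```

>>> {"name": "carry_out", "arguments": {"delta_pos": [[0,0.001,0.001],[0,0.0015,0.0015],[0,0.002,0.003]], "yaw": [0.01,0.02,0.03]}}

```text
time: 34.2
eef_pos: [0.6593, -0.0668, 0.0758]
tool_rot: [0.0, 0.962, 0.272, -0.0]
wrist_force: [-0.0, 1.5, 0.8]
finger_gap: 0.0418
gripper_force: 61.7
```

```bash
python3 -c "
from h import *
tq(1)"
```

```text
t 34.2 pos [659.3 -66.8  75.8] tooly -58.46 j7 -0.597 gap 0.0418 gf 61.7
mz [0.035] tau7 [0.3883] mean [ 0.258 -0.131  0.035  0.602 -0.007  0.388 -0.045  1.47   0.784]
```

>>> {"name": "carry_out", "arguments": {"delta_pos": [[0,0.001,0.0015],[0,0.0015,0.003],[0,0.002,0.004]], "yaw": [0.01,0.02,0.03]}}

```text
time: 34.58
eef_pos: [0.6594, -0.067, 0.0754]
tool_rot: [0.0, 0.974, 0.226, -0.0]
wrist_force: [1.0, 1.8, -0.6]
finger_gap: 0.0419
gripper_force: 61.7
```

```bash
python3 -c "
from h import *
tq(1)"
```

```text
t 34.58 pos [659.4 -67.   75.4] tooly -63.86 j7 -0.68 gap 0.0419 gf 61.7
mz [0.082] tau7 [0.3839] mean [ 0.229 -0.186  0.082  0.491  0.063  0.384  1.026  1.758 -0.619]
```

>>> {"name": "carry_out", "arguments": {"delta_pos": [[0,0.001,0.0015],[0,0.0015,0.003],[0,0.002,0.004]], "yaw": [0.01,0.02,0.03]}}

```text
time: 34.95
eef_pos: [0.6595, -0.0672, 0.0751]
tool_rot: [0.0, 0.984, 0.18, -0.0]
wrist_force: [0.1, 0.8, -1.6]
finger_gap: 0.0421
gripper_force: 61.7
```

```bash
python3 -c "
from h import *
tq(1)"
```

```text
t 34.95 pos [659.5 -67.2  75.1] tooly -69.26 j7 -0.762 gap 0.0421 gf 61.7
mz [0.128] tau7 [0.3811] mean [ 0.09  -0.127  0.128  0.338  0.084  0.381  0.086  0.779 -1.604]
```

>>> {"name": "carry_out", "arguments": {"delta_pos": [[0,0.001,0.0015],[0,0.0015,0.003],[0,0.002,0.005]], "yaw": [0.01,0.02,0.03]}}

```text
time: 35.33
eef_pos: [0.6596, -0.0674, 0.0747]
tool_rot: [0.0, 0.991, 0.133, -0.0]
wrist_force: [-0.7, 0.8, 1.4]
finger_gap: 0.0422
gripper_force: 61.7
```

```bash
python3 -c "
from h import *
tq(1)"
```

```text
t 35.33 pos [659.6 -67.4  74.7] tooly -74.66 j7 -0.844 gap 0.0422 gf 61.7
mz [0.024] tau7 [0.3833] mean [ 0.081  0.025  0.024  0.126 -0.107  0.383 -0.664  0.824  1.372]
```

>>> {"name": "carry_out", "arguments": {"delta_pos": [[0,0.001,0.0015],[0,0.0015,0.003],[0,0.002,0.005]], "yaw": [0.01,0.02,0.03]}}

```text
time: 35.7
eef_pos: [0.6597, -0.0677, 0.0743]
tool_rot: [0.0, 0.996, 0.087, -0.0]
wrist_force: [-1.6, 0.4, 3.1]
finger_gap: 0.0419
gripper_force: 61.7
```

```bash
python3 -c "
from h import *
tq(1)"
```

```text
t 35.7 pos [659.7 -67.7  74.3] tooly -80.07 j7 -0.926 gap 0.0419 gf 61.7
mz [0.016] tau7 [0.3911] mean [-0.057  0.24   0.016 -0.138 -0.361  0.391 -1.576  0.408  3.054]
```

>>> {"name": "carry_out", "arguments": {"delta_pos": [[0,0,0.001],[0,0,0.002],[0,0.001,0.003]], "yaw": [0.01,0.02,0.03]}}

```text
time: 36.08
eef_pos: [0.6597, -0.0679, 0.0739]
tool_rot: [0.0, 0.999, 0.04, 0.0]
wrist_force: [-0.6, -1.7, 4.1]
finger_gap: 0.0423
gripper_force: 61.7
```

```bash
python3 -c "
from h import *
tq(1)"
```

```text
t 36.08 pos [659.7 -67.9  73.9] tooly -85.47 j7 -1.008 gap 0.0423 gf 61.7
mz [0.069] tau7 [0.386] mean [-0.353  0.178  0.069 -0.507 -0.138  0.386 -0.617 -1.651  4.144]
```

>>> {"name": "carry_out", "arguments": {"delta_pos": [[0,0,0.001],[0,0,0.002],[0,0.001,0.003]], "yaw": [0.01,0.02,0.03]}}

```text
time: 36.45
eef_pos: [0.6597, -0.0681, 0.0736]
tool_rot: [0.0, 1.0, -0.008, 0.0]
wrist_force: [-0.3, -4.3, 2.7]
finger_gap: 0.0424
gripper_force: 61.7
```

```bash
python3 -c "
from h import *
tq(1)"
```

```text
t 36.45 pos [659.7 -68.1  73.6] tooly -90.87 j7 -1.09 gap 0.0424 gf 61.7
mz [0.01] tau7 [0.3786] mean [-0.751  0.137  0.01  -0.994  0.277  0.379 -0.293 -4.264  2.743]
```

>>> {"name": "carry_out", "arguments": {"delta_pos": [[0,0.004,0.001],[0,0.008,0.002],[0,0.01,0.003]], "yaw": [0.01,0.02,0.03]}}

```text
time: 36.83
eef_pos: [0.6597, -0.0684, 0.0732]
tool_rot: [-0.0, 0.999, -0.054, -0.0]
wrist_force: [-1.1, -1.7, 3.4]
finger_gap: 0.0419
gripper_force: 61.7
```

```bash
python3 -c "
from h import *
tq(1)"
```

```text
t 36.83 pos [659.7 -68.4  73.2] tooly -96.24 j7 -1.17 gap 0.0419 gf 61.7
mz [0.089] tau7 [0.3679] mean [-0.351  0.308  0.089 -0.57  -0.179  0.368 -1.102 -1.677  3.407]
```

>>> {"name": "carry_out", "arguments": {"delta_pos": [[0,0.001,0.001],[0,0.002,0.002],[0,0.004,0.003]], "yaw": [0.01,0.02,0.03]}}

```text
time: 37.2
eef_pos: [0.6597, -0.0686, 0.0729]
tool_rot: [-0.0, 0.995, -0.101, -0.0]
wrist_force: [-1.6, 0.4, 3.6]
finger_gap: 0.0417
gripper_force: 61.7
```

```bash
python3 -c "
from h import *
tq(1)"
```

```text
t 37.2 pos [659.7 -68.6  72.9] tooly -101.64 j7 -1.252 gap 0.0417 gf 61.7
mz [0.137] tau7 [0.3454] mean [-0.094  0.27   0.137 -0.193 -0.394  0.345 -1.589  0.399  3.562]
```

The torque is changing, which suggests pad contact. Before going on I'll regress the pre-contact readings against the side forces to estimate the pad force.

```bash
python3 - <<'E'
import numpy as np
D=np.array([#tooly,tau7,fx,fy,fz,mz
[-13.45,.3943,2.135,1.292,1.692,.084],[-20.65,.3916,2.639,1.621,2.494,.091],[-27.86,.3891,2.748,1.428,1.524,.087],[-35.05,.3939,2.881,1.558,3.381,.064],
[-42.25,.4055,.108,2.318,6.065,.069],[-47.66,.4029,.257,2.269,4.501,.029],[-53.06,.3973,.892,2.245,3.324,.052],[-58.46,.3883,-.045,1.47,.784,.035],
[-63.86,.3839,1.026,1.758,-.619,.082],[-69.26,.3811,.086,.779,-1.604,.128],[-74.66,.3833,-.664,.824,1.372,.024],[-80.07,.3911,-1.576,.408,3.054,.016],
[-85.47,.386,-.617,-1.651,4.144,.069],[-90.87,.3786,-.293,-4.264,2.743,.010],[-96.24,.3679,-1.102,-1.677,3.407,.089],[-101.64,.3454,-1.589,.399,3.562,.137]])
a=np.radians(D[:,0]); fy=D[:,2]*np.cos(a)+D[:,3]*np.sin(a); fx=-D[:,2]*np.sin(a)+D[:,3]*np.cos(a)
print(np.c_[D[:,0],fx,fy].round(2)[-6:])
for nm,cols in(('c,fz',[fy*0+1,D[:,4]]),('c,fz,ang',[fy*0+1,D[:,4],D[:,0]/100]),('c,fz,fty',[fy*0+1,D[:,4],fy]),('c,fz,fty,ang',[fy*0+1,D[:,4],fy,D[:,0]/100])):
  A=np.array(cols).T
  for n in(12,13):
    k=np.linalg.lstsq(A[:n],D[:n,1],rcond=None)[0]; res=D[:,1]-A@k
    print(nm,n,k.round(4),'F=',(-res/.0038).round(1))
E
```

```text
[[-7.4660e+01 -4.2000e-01 -9.7000e-01]
 [-8.0070e+01 -1.4800e+00 -6.7000e-01]
 [-8.5470e+01 -7.5000e-01  1.6000e+00]
 [-9.0870e+01 -2.3000e-01  4.2700e+00]
 [-9.6240e+01 -9.1000e-01  1.7900e+00]
 [-1.0164e+02 -1.6400e+00 -7.0000e-02]]
c,fz 12 [0.3848 0.0033] F= [-1.   0.4  0.2  0.5 -0.2 -0.9 -0.4 -0.3 -0.3 -0.4  1.6  1.   3.2  4.
  7.4 13.4]
c,fz 13 [0.3848 0.0028] F= [-1.2  0.1  0.   0.1 -0.9 -1.4 -0.8 -0.3 -0.2 -0.2  1.4  0.6  2.8  3.7
  7.  13. ]
c,fz,ang 12 [0.388  0.0031 0.0059] F= [-0.5  0.8  0.5  0.7 -0.3 -1.  -0.6 -0.3 -0.4 -0.6  1.2  0.4  2.6  3.3
  6.6 12.6]
c,fz,ang 13 [0.3912 0.0027 0.0116] F= [-0.   1.   0.8  0.6 -0.8 -1.4 -0.9 -0.5 -0.5 -0.6  0.8 -0.3  1.7  2.5
  5.6 11.5]
c,fz,fty 12 [ 3.848e-01  3.300e-03 -1.000e-04] F= [-1.1  0.3  0.1  0.4 -0.2 -0.8 -0.4 -0.2 -0.3 -0.4  1.6  1.   3.2  3.8
  7.3 13.4]
c,fz,fty 13 [ 0.3848  0.0029 -0.0009] F= [-1.7 -0.4 -0.4 -0.2 -0.5 -1.  -0.5 -0.   0.  -0.1  1.6  0.8  2.4  2.7
  6.6 13.1]
c,fz,fty,ang 12 [ 0.3957  0.0026 -0.0025  0.0201] F= [-0.4  0.4  0.1 -0.1  0.3 -0.4 -0.2  0.2  0.1 -0.4  0.9 -0.5 -0.2 -1.3
  3.3 10.3]
c,fz,fty,ang 13 [ 0.3952  0.0026 -0.0024  0.0191] F= [-0.4  0.4  0.1 -0.   0.2 -0.4 -0.2  0.2  0.  -0.4  0.9 -0.4 -0.1 -1.
  3.5 10.5]
```

The best-fitting model gives no pad force up to -91°, then 3.4 N, then 10.4 N, which matches the stated 70 N/rad. I'll stop turning and settle.

>>> {"name": "carry_out", "arguments": {"delta_pos": [[0,0,-0.002],[0,0,-0.003],[0,0,-0.003]], "yaw": [0,0,0]}}

```text
time: 37.58
eef_pos: [0.6597, -0.0687, 0.0729]
tool_rot: [-0.0, 0.995, -0.1, -0.0]
wrist_force: [0.5, 0.9, -0.1]
finger_gap: 0.0422
gripper_force: 61.7
```

```bash
python3 -c "
from h import *
tq(4)"
```

```text
t 37.73 pos [659.7 -68.7  73. ] tooly -101.52 j7 -1.25 gap 0.0424 gf 61.7
mz [-0.057 -0.059 -0.037 -0.003] tau7 [0.0567 0.0531 0.0496 0.0467] mean [ 0.151 -0.17  -0.039  0.342  0.098  0.052  0.72   0.801 -0.801]
```

Settled at -101.5° with almost no residual load. I'll release, then rise straight up.

>>> {"name": "carry_out", "arguments": {"delta_pos": [[0,0,0],[0,0,0],[0,0,0],[0,0,0],[0,0,0]], "yaw": [0,0,0,0,0], "gripper": 0.6}}

```text
time: 38.35
eef_pos: [0.6597, -0.0691, 0.0733]
tool_rot: [0.0, 0.995, -0.101, 0.0]
wrist_force: [-0.4, -0.2, 0.2]
finger_gap: 0.0683
gripper_force: 0.0
```

>>> {"name": "carry_out", "arguments": {"delta_pos": [[0,0,-0.1],[0,0,-0.25],[0,0,-0.45],[0,0,-0.7],[0,0,-0.95],[0,0,-1]], "yaw": [0,0,0,0,0,0]}}

```text
time: 39.1
eef_pos: [0.6607, -0.0696, 0.1762]
tool_rot: [-0.0, 0.995, -0.101, 0.002]
wrist_force: [-0.8, 0.4, -0.1]
finger_gap: 0.068
gripper_force: 0.0
```

>>> {"name": "carry_out", "arguments": {"delta_pos": [[0,0,-0.2],[0,0,-0.4],[0,0,-0.4]], "yaw": [0,0,0]}}

```text
time: 39.48
eef_pos: [0.6605, -0.0695, 0.2153]
tool_rot: [0.0, 0.995, -0.101, 0.001]
wrist_force: [0.4, 0.3, -0.4]
finger_gap: 0.0684
gripper_force: 0.0
```

```bash
python3 - <<'E'
from h import *
im,W=cloud('scene'); save('c6.png',cv2.resize(im[170:290,180:340],(800,600),interpolation=cv2.INTER_CUBIC))
a=np.radians(15.5); Rm=np.array([[np.cos(a),-np.sin(a)],[np.sin(a),np.cos(a)]])
q=W.reshape(-1,3); d=(q[:,:2]-[.6525,-.0698])@Rm
def rep(t,m): print(t,m.sum(),np.percentile(d[m],[2,50,98],axis=0).round(4).tolist(),np.percentile(q[m,2],[5,50,95]).round(4))
rep('lid',(q[:,2]>.055)&(q[:,2]<.069)&(abs(d[:,1])<.04)&(d[:,0]<-.06)&(d[:,0]>-.16))
rep('armtop',(q[:,2]>.071)&(q[:,2]<.09)&(abs(d[:,1])<.025)&(d[:,0]<-.02)&(d[:,0]>-.06))
rep('collartop',(q[:,2]>.104)&(q[:,2]<.118)&(np.hypot(*d.T)<.03))
s=observe(); print(s['eef_pos'],s['finger_gap'],s['time'],s['wrist_force'])
E
```

```text
lid 197 [[-0.1285, -0.0216], [-0.0942, 0.004], [-0.0629, 0.0234]] [0.0568 0.0614 0.0647]
armtop 57 [[-0.0507, -0.0135], [-0.0373, 0.0061], [-0.0223, 0.019]] [0.073  0.0772 0.0798]
collartop 109 [[-0.0148, -0.0182], [0.0109, 0.0063], [0.027, 0.0237]] [0.1064 0.1108 0.1143]
[ 0.66003758 -0.0692361   0.2141152 ] 0.0684214740203755 39.525 [ 0.15417204 -0.34956224 -0.1270736 ]
```

View pics/c6.png

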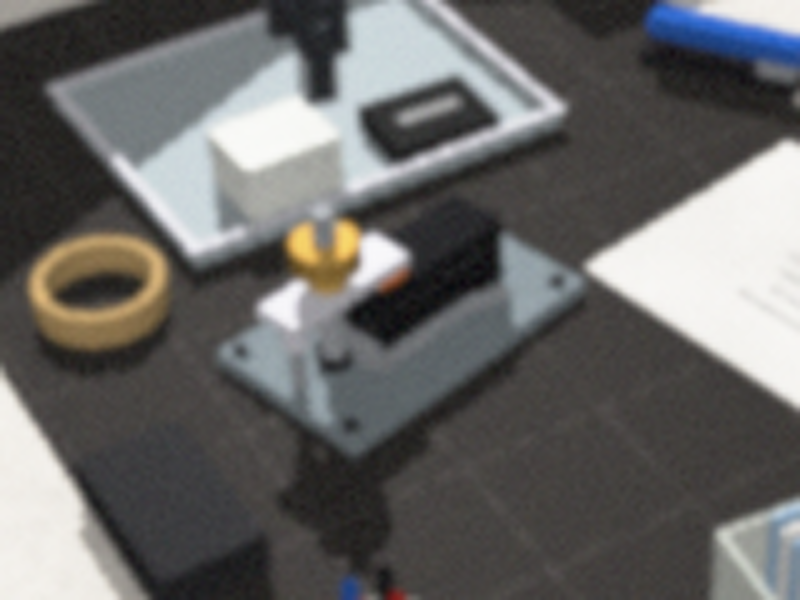

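The pad at (395,278) rests on the lid: arm top is 77 mm, so the pad underside is at about 61–62 mm, the lid height. The box is home, the bystanders in view haven't moved and the gripper is clear, so I'll hand in.

```bash
python3 -c "
from h import *
print(order.finish_job())"
```

```text
the job is handed in; nothing more can be done
None
```

The job is handed in: the long black box is home against the back rest, held by the pad at an estimated 10 N (worked out from wrist torque, plausible range about 10–13 N), and the robot is clear at about 40 s.

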